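Unplug the code wheel and roll it to its code

ROBOT

A 6-joint arm with a two-finger parallel gripper is mounted at the origin on the work surface. World frame = base frame: x ahead of the robot, y to its left, z up, the work surface at z = 0. Lengths are in m, angles in rad, forces in N, time in s.
With the tool pointing down it reaches from about 0.425 to 1.125 m from the base axis. Payload 14.9 kg.
Tool frame: the origin (TCP) lies at the very end of the fingers, on their centre line; the grasp point (between the pads) lies 19 mm behind it (r.pinch_z is the distance from the TCP to the grasp point, in m); z points along the fingers, y is the line along which they close (so a half turn about z gives the same grasp; the last joint's range is limited). The gripper opens to 91 mm and grips with 3 to 60 N. Pads are 32 mm wide; open, the fingers measure 118 mm over their backs; the gripper's body (76 mm by 178 mm) begins 60 mm behind the grasp point.
Start: joints at [-1.29, 0.379, 1.734, -0, 1.028, -0.033], TCP at [0.216, -0.666, 0.214] pointing down, gripper open.
Joint ranges: [-2.77, 2.77], [-0.74, 2.19], [0, 2.66], [-1.06, 4.2], [0.31, 2.87], [-3.08, 3.08]. Speed limits (rad/s): [1.89, 1.89, 2.39, 3.14, 3.14, 3.14].

INTERFACE

Orientations are given as a 3x3 rotation matrix whose columns are the frame's x, y, z axes.
In Python, from station import r, eyes gives the robot as it stands. The module is installed in compiled form; this text tells all that it offers.
- The arm moves only by the tool step_arm, never from a script. Its argument "plan" is one flat list of numbers, 5 for each row, row after row: the opening, from 0 (shut) to 1 (fully open), then the shift along the tool's x, y, z in units of 250 mm (1.0 is 250 mm), then the turn about the tool's z in units of 360 degrees (1.0 is 360 degrees). In form: [grip, tx, ty, tz, turn, grip, tx, ty, tz, turn, ...]. A call has 1 to 12 rows; each row is the pose to reach, as a shift and turn from the pose commanded when the call began, along the tool's axes at that moment, turning the shorter way round; what a row does not reach only later rows make up. A row lasts 1/12 s, in which the tool goes at most 41.7 mm and 7.16 degrees, less where a joint would pass 70% of its speed; a pose out of reach is approached as far as the arm can. A call with a number of a shift or a turn outside -1 to 1 is refused whole. A call with a gripper value outside its range is refused whole. The fingers move at their own pace and stop on an object; the grip force is fixed at half the most. Time passes only in rows, so rows that repeat a pose let the fingers close. It gives the time, the measured TCP pose, the force, the opening and the grip force at its end, in the units of the state.
- r.get_obs(): the state, without advancing time (a new reading comes with each control period).
- eyes.grab_frame(name): name is "scene" or "top" or "wrist"; returns the picture (480x640x3 uint8, red, green, blue); there is no depth.
- eyes.get_calibration(name): a dict with "K" (3x3 intrinsics, pixels), "k1" (the pictures are not rectified: a ray, as slopes to the right and down, at radius r is drawn at 1 + k1 r^2 times it, then the intrinsics apply), "rvec" (rotation vector, rad) and "tvec" (3), from world to camera coordinates, as OpenCV has them. Camera axes: x right, y down, z forward; pixel columns grow to the right and rows downward; lengths in m; the calibration is good to about 2 mm. A picture is of the moment at which its call begins: read the wrist's pose just before it. get_calibration takes no time and is no camera call; for the wrist camera it gives the pose at the moment of the call.
- r.hand_in(): hands the job in; it is judged then, once.
The state is a dict: "time": time; "joint_pos": joint angles; "qvel": joint speeds; "joint_torque": joint torques, N m; "position": TCP position; "ee_rot": TCP orientation; "wrist_force": force on the tool from outside, world axes, zero at the start; "ft_torque": the same for the moment, N m; "finger_gap": finger opening in m; "finger_force": force on a finger pad.
Only numpy, scipy, OpenCV 4.12 (cv2) and the standard library are available. Lean on these libraries where they do the work, as an engineer would, in place of code of your own. Each camera call takes 0.05 s, during which the arm holds its last target. There are 200 camera calls.

TASK

At the blue bin's station, pull the tight rubber bung out of the sloping port of the code-wheel housing and set it down in the blue bin, without dropping it. Then reach in through the port and roll the wheel upward, ridge by ridge, until its one long ridge stands in the middle of the port, level with the two pointer fins, and do not roll it past. Leave the cylinder blocks and the bottle where they are.

Things in the scene. Friction and masses are not known exactly. Their poses are not given: they have to be found in the camera images.
- coder: Code-wheel housing fixed to the table: 250 x 130 mm base, 260 mm high, clear plastic sides, grey back and roof. Origin: centre of the underside; z up, own -x is its front. Its port slopes: the port axis leans 26 degrees from vertical towards the front, outward direction (-0.438, 0, 0.899), up the slope (0.899, 0, 0.438) in own axes. Nothing stands over the port.
- axle (a point): Centre of the wheel inside the housing (own 0, 0, 140 mm), axes as the housing; the axle lies along own y. The wheel is a black drum of radius 52 mm with eight steel ridges, 8 mm thick, standing out radially to radius 75 mm; seven are 36 mm long (along the axle), one is 58 mm long. A ridge always rests in the middle of the port.
- port (a point): Centre of the port's outer face, 104 mm from the axle along the port axis; axes as the housing. Steel collar, outside 120 x 82 mm, 24 mm deep; opening 104 mm up the slope and 66 mm across (own y), 56 mm between its two sprung rubber lips when empty. A dark pointer fin stands outside the collar on either side at mid length, 41 to 55 mm from the centre.
- code_wheel (a joint): Wheel angle, rad: 0 = long ridge in the middle of the port (wanted). Grows as the ridges in the port go up the slope. Negative = long ridge still below, out of the port. It clicks to rest every pi/4 (-2.356, -1.571, -0.785, 0); pushed past half a step it snaps on to the next rest, else back. 5 to 8 N on a ridge turns it. Starts one to three steps below 0.
- long_ridge (a point): Middle of the tip edge of the wheel's long ridge (radius 75 mm; turns with the wheel). With the wheel at its code it lies on the port axis, 29 mm beneath the port's outer face.
- bung_mid (a point): Centre of the black rubber bung, 70 mm high, 160 g. Own z points out of the port, own x up the slope while fitted. From here in own z: underside -35, flange underside -15, flange top -9, top of rib handle +35 mm. Insert 100 x 60, flange 116 x 82, rib 60 (x) x 16 mm (y). Sits 20 mm deep, gripped by the lips: pull 10 to 18 N straight out along the port axis, rocking a few degrees side to side.
- bin: Blue open bin fixed to the table, 180 (own x) x 240 (own y) x 70 mm high, walls and floor 5 mm. Origin: centre of the underside; z up; any yaw. A cylinder block stands in its +y half, the -y half is free.
- block_in_mid (a point): Centre of the steel cylinder block that stands in the bin: 68 mm diameter, 54 mm high. Leave alone.
- block_out_mid (a point): Centre of the same kind of steel cylinder block standing on the table beyond the work. Leave alone.
- bottle_mid (a point): Centre of a white bottle, 60 mm diameter, 180 mm high, standing on the table on the robot's side of the work. Leave alone.
There are look-alikes about, which are no part of the job. What is shaped like the part that bears bung_mid but green or red is not meant.

How it is judged:
On the way, in this order (a step that is already met when the one before it is completed fails the run):
1. the bung lies in the bin, let go (x of bung_mid in the frame of bin between -0.085 and 0.085 m and y of bung_mid in the frame of bin between -0.115 and 0.115 m and z of bung_mid in the frame of bin between 0 and 0.065 m and contact force between the fingers and bung below 0.1 N and linear speed of bung below 0.05 m/s), for 0.2 s.
2. the long ridge stands in the middle of the port (value of joint code_wheel between -0.2 and 0.2 rad), for 0.2 s.
At the end, for the whole second after the job is handed in: The wheel rests with its long ridge in the middle of the port (within 0.2 rad, at rest), and the bung lies in the blue bin, its centre within the walls and less than 65 mm above the table, let go and at rest (all of step 2 and velocity of joint code_wheel between -0.1 and 0.1 rad/s and x of bung_mid in the frame of bin between -0.085 and 0.085 m and y of bung_mid in the frame of bin between -0.115 and 0.115 m and z of bung_mid in the frame of bin between 0 and 0.065 m and contact force between the fingers and bung below 0.1 N and linear speed of bung below 0.03 m/s); the robot touches nothing.
It fails at once if the wheel is rolled past its code (value of joint code_wheel above 0.6 rad).
It fails at once if the bung is dropped or thrown (contact force between the fingers and bung below 0.1 N and linear speed of bung above 1 m/s).
It fails at once if the cylinder block in the bin is moved by more than 25 mm (distance of block_in_mid from where it was at the start of the episode above 0.025 m).
It fails at once if the cylinder block on the table is moved by more than 25 mm (distance of block_out_mid from where it was at the start of the episode above 0.025 m).
It fails at once if the bottle is moved by more than 25 mm (distance of bottle_mid from where it was at the start of the episode above 0.025 m).
It also fails if it takes over 67 s, if anything falls off the work surface, if the arm or the gripper's body presses on something with over 40 N, if the wrist force passes 120 N, or if a joint passes its speed limit or range.

## Working session

There is one attempt and no reset: what is moved stays moved. The work goes in short steps, Python scripts to look and compute and a tool call to move; the robot and the scene stay as the last step left them, time stands still between calls to the robot, and variables do not carry over. Pictures are saved under pics/ and viewed, at most 10 in all, crops included, and the job is handed in when it is done.

Besides the shell and the picture viewer there is one more tool, called after "Emit:" by a JSON object that holds its "fn" and its "kwargs", one argument or row to a line. step_arm: Moves the arm, as the interface text tells. Its arguments: {"type":"object","properties":{"plan":{"type":"array","items":{"type":"number"}}},"required":["plan"]}

```bash
mkdir -p pics; cat > h.py <<'E'
import numpy as np, cv2
from station import r, eyes
def snap(n,f):
    c=eyes.get_calibration(n); im=eyes.grab_frame(n); cv2.imwrite(f'pics/{f}.png',cv2.cvtColor(im,cv2.COLOR_RGB2BGR)); return im,c
def cam(c):
    R=cv2.Rodrigues(np.array(c['rvec'],float))[0]; t=np.array(c['tvec'],float).ravel(); return R,t
def ray(c,u,v):
    K=np.array(c['K']); R,t=cam(c); d=np.array([(u-K[0,2])/K[0,0],(v-K[1,2])/K[1,1]]); s=d.copy()
    for _ in range(20): s=d/(1+c['k1']*(s@s))
    w=R.T@np.array([s[0],s[1],1]); return -R.T@t, w/np.linalg.norm(w)
def onz(c,u,v,z):
    o,d=ray(c,u,v); return o+d*(z-o[2])/d[2]
def proj(c,P):
    K=np.array(c['K']); R,t=cam(c); p=np.atleast_2d(P)@R.T+t; s=p[:,:2]/p[:,2:]; s=s*(1+c['k1']*(s**2).sum(1,keepdims=True)); return s*[K[0,0],K[1,1]]+[K[0,2],K[1,2]]
def tri(*rs):
    A=0;b=0
    for o,d in rs:
        M=np.eye(3)-np.outer(d,d); A=A+M; b=b+M@o
    return np.linalg.solve(A,b)
E
python3 - <<'E'
from h import *
a,c=snap('scene','s0'); b,d=snap('top','t0')
for x in(c,d):
    R,t=cam(x); print(-R.T@t, R[2], x['K'][0][0],x['k1'])
E
```

```text
[0.81372239 0.90451844 0.83054099] [-0.24360191 -0.74418264 -0.62197291] 520.6416026892643 0.005915876431268378
[0.43491165 0.08637291 1.28850694] [ 0.09254875  0.00809975 -0.99567521] 578.3304185165649 0.05759075247038828
```

View pics/s0.png

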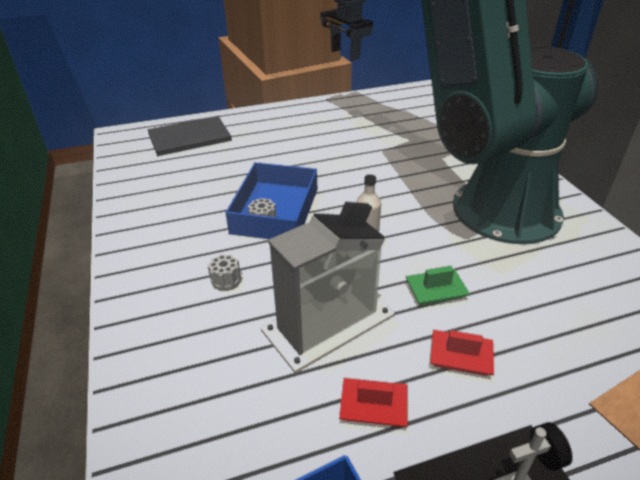

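View pics/t0.png

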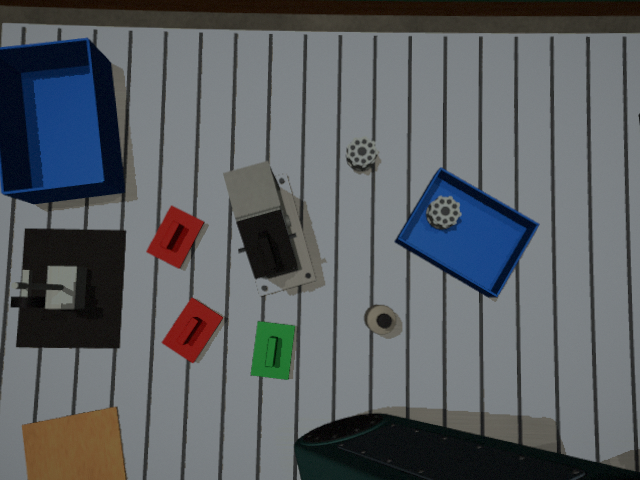

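The two views show:
- **Housing:** top (268,230), with the black bung at (268,250). In the scene view it is at (330,290).
- **Job's bin:** top (467,233), with a cylinder block at (444,212).
- **Other bin:** the bigger blue bin at top (60,120) is a decoy, with no block in it.
- **Loose block:** top (362,154).
- **Bottle:** top (381,320).

Bung candidates are red (176,237), red (193,330), green (273,350) and the black one fitted in the housing (268,250). I choose the black one.

```bash
python3 - <<'E'
import cv2,numpy as np
s=cv2.imread('pics/s0.png');t=cv2.imread('pics/t0.png')
a=cv2.resize(t[140:320,205:345],None,fx=3.3,fy=3.3,interpolation=2)[:600,:400]
b=cv2.resize(s[190:380,255:400],None,fx=2.75,fy=2.75,interpolation=2)
o=np.zeros((600,800,3),np.uint8);o[:a.shape[0],:a.shape[1]]=a;o[:b.shape[0],400:400+b.shape[1]]=b[:,:400];cv2.imwrite('pics/c0.png',o)
E
```

```text
(no output)
```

View pics/c0.png

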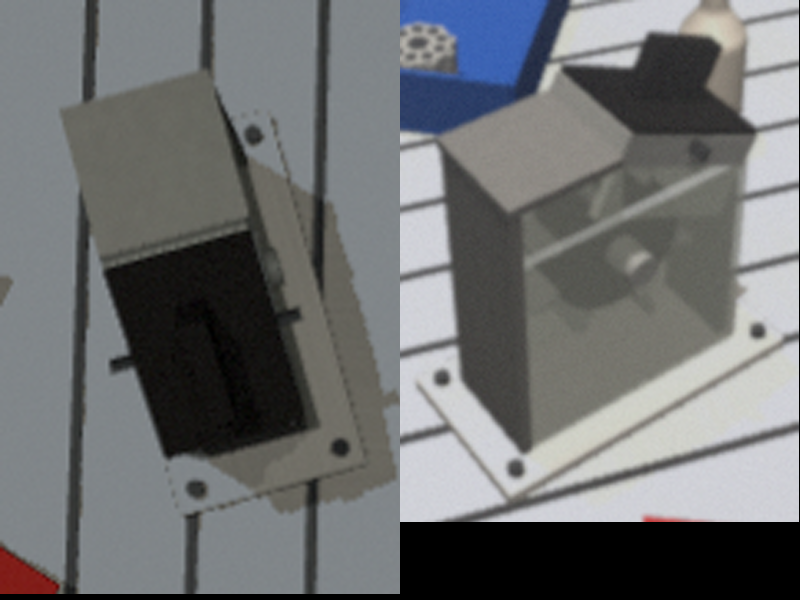

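The crop confirms a black bung on the sloping port, with the rib pointing up. Now fitting the housing pose from base corners and flange corners, plus the bin, blocks and bottle.

```bash
cat > fit.py <<'E'
from h import *
from scipy.optimize import least_squares
cs=eyes.get_calibration('scene'); ct=eyes.get_calibration('top')
n=np.array([-.438,0,.899]);u=np.array([.899,0,.438]);A=np.array([0,0,.14]);Y=np.array([0,1,0])
fl=lambda a,b:A+.110*n+a*.058*u+b*.041*Y
tc=lambda x,y:(205+x/3.3,140+y/3.3); sc=lambda x,y:(255+x/2.75,190+y/2.75)
def Rz(a): return np.array([[np.cos(a),-np.sin(a),0],[np.sin(a),np.cos(a),0],[0,0,1]])
b=lambda sx,sy:np.array([sx*.125,sy*.065,.005])
def mk(f):  # f: sign map of lateral
    T=[(b(-1,-f),tc(362,463)),(b(-1,f),tc(190,515)),(fl(-1,-f),tc(305,430)),(fl(-1,f),tc(170,458)),(fl(1,f),tc(107,268)),(fl(1,-f),tc(248,230))]
    S=[(b(1,-f),sc(18,380)),(b(1,f),sc(113,498)),(b(-1,f),sc(383,340)),(fl(-1,f),sc(355,131)),(fl(1,f),sc(233,133))]
    return T,S
print('housing guess',onz(ct,268,245,.15))
for f in(1,-1):
  T,S=mk(f)
  def res(p):
    R=Rz(p[2]);o=np.array([p[0],p[1],0]);q=lambda L:np.array([R@a for a,_ in L])+o
    return np.r_[(proj(ct,q(T))-[x for _,x in T]).ravel(),(proj(cs,q(S))-[x for _,x in S]).ravel()]
  best=min((least_squares(res,[*onz(ct,268,245,.1)[:2],y0],loss='soft_l1') for y0 in np.arange(-3,3.1,1)),key=lambda s:s.cost)
  print(f,best.x,best.cost,np.round(res(best.x),1))
  if f==1 or best.cost<B.cost:B=best
R=Rz(B.x[2]);o=np.r_[B.x[:2],0]
print('axle',o+A,'port',o+R@(A+.104*n),'bung',o+R@(A+.119*n),'n',R@n,'u',R@u)
print('bin rim corners',[onz(ct,*p,.07)[:2].round(3) for p in((443,168),(396,240),(496,297),(538,224))])
print('blocks',onz(ct,444,211,.059),onz(ct,362,153,.054),'bottle',onz(ct,384,321,.18))
E
python3 fit.py
```

```text
housing guess [0.53871215 0.21388338 0.15      ]
1 [ 0.57637691  0.21765263 -5.99088312] 12.211872094858059 [ 2.2  0.  -2.3  0.2  0.7 -2.9 -1.   0.6 -0.7  0.8  0.9  0.1 -1.5  0.3
 -1.8  0.8 -0.   0.7  0.7 -1.4  0.7 -2.7]
-1 [ 0.57032417  0.20930062 -0.58704328] 442.7655120921192 [-93.6 -13.9   6.4   3.8 -79.4 -13.7  -2.5   2.9  46.7  11.5 -33.5  -3.
   0.9   0.8 -13.4 -85.6  -0.6  -6.7   3.5  -1.   -6.1 -32.3]
axle [0.57637691 0.21765263 0.14      ] port [0.53275708 0.20452648 0.233496  ] bung [0.52646576 0.20263328 0.246981  ] n [-0.41942136 -0.126213    0.899     ] u [0.86086714 0.25905361 0.438     ]
bin rim corners [array([ 0.718, -0.146]), array([ 0.562, -0.048]), array([ 0.446, -0.256]), array([ 0.601, -0.345])]
blocks [ 0.62715756 -0.15066316  0.059     ] [0.75192208 0.02610491 0.054     ] bottle [ 0.39534649 -0.01405298  0.18      ]
```

```bash
cat > goto.py <<'E'
from h import *
# target TCP & tool-x yaw direction -> units from present commanded pose (approx measured)
def units(P,yaw=None):
    o=r.get_obs();R=np.array(o['ee_rot']);p=np.array(o['position'])
    s=R.T@(np.array(P)-p)/.25
    t=0
    if yaw is not None:
        h=np.array([np.cos(yaw),np.sin(yaw),0]); v=R.T@h; t=np.arctan2(v[1],v[0])/(2*np.pi)
    return s.round(3),round(t,4)
E
python3 - <<'E'
from goto import *
o=r.get_obs();print(o['time'],np.array(o['ee_rot']).round(3),o['position'])
for P in([.45,-.35,.40],[.515,.195,.37]): print(units(P,.292),units(P,.292+np.pi))
E
```

```text
0.1 [[ 0.951  0.309 -0.   ]
 [ 0.309 -0.951  0.001]
 [ 0.    -0.001 -1.   ]] [ 0.21594699 -0.66546602  0.21336501]
(array([ 1.28 , -0.912, -0.746]), np.float64(0.0035)) (array([ 1.28 , -0.912, -0.746]), np.float64(-0.4965))
(array([ 2.2  , -2.905, -0.624]), np.float64(0.0035)) (array([ 2.2  , -2.905, -0.624]), np.float64(-0.4965))
```

Emit:
{"fn": "step_arm", "kwargs": {
  "plan": [1, 0, 0, -0.17, 0, 1, 0, 0, -0.34, 0, 1, 0.12, -0.08, -0.5, 0, 1, 0.24, -0.18, -0.6, 0, 1, 0.38, -0.27, -0.68, 0, 1, 0.5, -0.36, -0.74, 0, 1, 0.62, -0.45, -0.74, 0, 1, 0.75, -0.54, -0.74, 0, 1, 0.87, -0.63, -0.74, 0, 1, 1, -0.72, -0.74, 0, 1, 1, -0.86, -0.74, 0, 1, 1, -1, -0.74, 0]
}}

```text
time: 1.1
position: [0.3775, -0.3486, 0.3983]
ee_rot: [[0.951, 0.31, -0.001], [0.31, -0.951, 0.001], [-0.0, -0.001, -1.0]]
wrist_force: [-0.5, -0.1, 1.3]
finger_gap: 0.0913
finger_force: 0.0
```

Emit:
{"fn": "step_arm", "kwargs": {
  "plan": [1, 0.1, -0.13, 0, 0, 1, 0.2, -0.26, 0, 0, 1, 0.3, -0.39, 0, 0, 1, 0.4, -0.52, 0, 0, 1, 0.5, -0.65, 0, 0, 1, 0.6, -0.78, 0, 0, 1, 0.7, -0.9, 0, 0, 1, 0.8, -1, 0, 0, 1, 0.8, -1, 0, 0]
}}

```text
time: 1.85
position: [0.4911, -0.047, 0.3987]
ee_rot: [[0.95, 0.312, 0.0], [0.312, -0.95, 0.001], [0.0, -0.001, -1.0]]
wrist_force: [-0.0, -0.3, -0.1]
finger_gap: 0.0909
finger_force: 0.0
```

```bash
python3 - <<'E'
from goto import *
o=r.get_obs();print(o['time'],o['position'],np.array(o['joint_pos']).round(2),np.linalg.norm(o['wrist_force']))
print(units([.49,.165,.40],.292))
E
```

```text
1.85 [ 0.49113736 -0.04704434  0.39873453] [-0.14 -0.15  1.98  0.    1.31  1.11] 0.3194091597888845
(array([ 0.261, -0.807, -0.004]), np.float64(0.0041))
```

Emit:
{"fn": "step_arm", "kwargs": {
  "plan": [1, 0.12, -0.1, 0, 0, 1, 0.23, -0.22, 0, 0, 1, 0.33, -0.35, 0, 0, 1, 0.4, -0.48, 0, 0, 1, 0.4, -0.62, 0, 0, 1, 0.4, -0.75, 0.05, 0.004, 1, 0.4, -0.88, 0.1, 0.004, 1, 0.4, -0.9, 0.14, 0.004, 1, 0.4, -0.9, 0.14, 0.004]
}}

```text
time: 2.6
position: [0.514, 0.1944, 0.3617]
ee_rot: [[0.958, 0.287, -0.003], [0.287, -0.958, -0.001], [-0.003, 0.0, -1.0]]
wrist_force: [-0.4, -1.1, -1.2]
finger_gap: 0.0912
finger_force: 0.0
```

```bash
python3 - <<'E'
from goto import *
im,c=snap('wrist','w1')
np.save('w1.npy',c,allow_pickle=True)
o=r.get_obs();print(o['time'],o['position'])
n=np.array([-.4194,-.1262,.899]);b=np.array([.5265,.2026,.247]);u=np.array([.861,.259,.438]);y=np.array([-.288,.958,0])
P=[b+.035*n+i*.03*u+j*.008*y for i in(-1,1) for j in(-1,1)]+[b-.009*n+i*.058*u+j*.041*y for i in(-1,1) for j in(-1,1)]
print(proj(c,P).round(0).tolist()); print(units([.518,.2,.246],.292))
for q in proj(c,P): cv2.circle(im,tuple(int(v) for v in q),2,(255,0,0),-1)
cv2.imwrite('pics/w1.png',im[...,::-1])
E
```

```text
2.65 [0.51484576 0.19347666 0.36293492]
[[325.0, 284.0], [302.0, 284.0], [325.0, 216.0], [299.0, 216.0], [363.0, 269.0], [266.0, 269.0], [375.0, 142.0], [250.0, 142.0]]
(array([ 0.021, -0.022,  0.468]), np.float64(-0.0003))
```

View pics/w1.png

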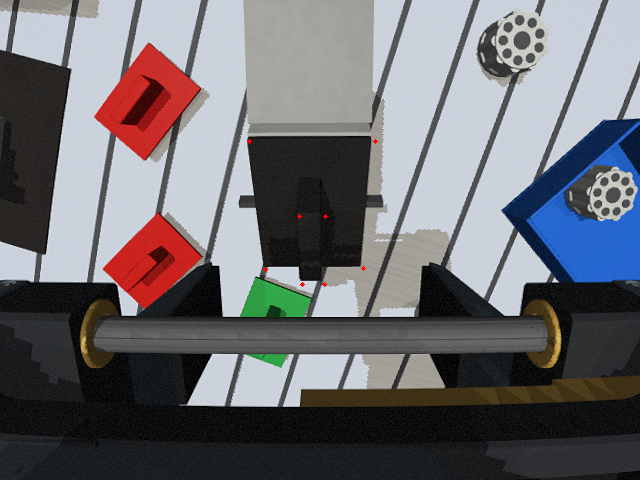

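The wrist view confirms the black bung: flange (248–371, 137–266), rib at about x 311, fins at (246,201) and (375,201). It agrees with my fit to within 3 mm, so I'll apply a small correction and descend.

Emit:
{"fn": "step_arm", "kwargs": {
  "plan": [0.5, 0.03, -0.03, 0, 0, 0.5, 0.03, -0.03, 0.1, 0, 0.5, 0.03, -0.03, 0.2, 0, 0.5, 0.03, -0.03, 0.28, 0, 0.5, 0.03, -0.03, 0.35, 0, 0.5, 0.03, -0.03, 0.4, 0, 0.5, 0.03, -0.03, 0.43, 0, 0.5, 0.03, -0.03, 0.46, 0, 0.5, 0.03, -0.03, 0.46, 0]
}}

```text
time: 3.4
position: [0.5206, 0.2026, 0.2483]
ee_rot: [[0.959, 0.284, -0.001], [0.284, -0.959, -0.0], [-0.001, 0.0, -1.0]]
wrist_force: [0.7, 0.5, 0.1]
finger_gap: 0.0459
finger_force: 0.0
```

Emit:
{"fn": "step_arm", "kwargs": {
  "plan": [0, 0, 0, 0, 0, 0, 0, 0, 0, 0, 0, 0, 0, 0, 0, 0, 0, 0, 0, 0, 0, 0, 0, 0, 0, 0, 0, 0, 0, 0]
}}

```text
time: 3.9
position: [0.5206, 0.2033, 0.2495]
ee_rot: [[0.958, 0.285, 0.001], [0.285, -0.958, 0.001], [0.001, -0.001, -1.0]]
wrist_force: [-1.9, 3.9, 4.9]
finger_gap: 0.0158
finger_force: 30.0
```

Emit:
{"fn": "step_arm", "kwargs": {
  "plan": [0, -0.004, 0, -0.008, 0, 0, -0.008, 0.006, -0.016, 0.004, 0, -0.012, -0.006, -0.024, -0.004, 0, -0.016, 0.006, -0.032, 0.004, 0, -0.02, -0.006, -0.04, -0.004, 0, -0.024, 0.006, -0.05, 0.004, 0, -0.03, -0.006, -0.06, -0.004, 0, -0.035, 0.004, -0.072, 0, 0, -0.04, 0, -0.084, 0, 0, -0.048, 0, -0.1, 0, 0, -0.056, 0, -0.116, 0, 0, -0.056, 0, -0.116, 0]
}}

```text
time: 4.9
position: [0.5071, 0.1988, 0.279]
ee_rot: [[0.959, 0.284, 0.001], [0.284, -0.959, 0.0], [0.001, 0.0, -1.0]]
wrist_force: [0.0, 0.4, -1.6]
finger_gap: 0.016
finger_force: 30.0
```

Emit:
{"fn": "step_arm", "kwargs": {
  "plan": [0, 0, 0, -0.06, 0, 0, 0, 0, -0.14, 0, 0, 0, 0, -0.24, 0, 0, 0, 0, -0.34, 0, 0, 0, 0, -0.42, 0, 0, 0, 0, -0.46, 0, 0, 0, 0, -0.46, 0]
}}

```text
time: 5.48
position: [0.5078, 0.1991, 0.3951]
ee_rot: [[0.959, 0.285, 0.003], [0.285, -0.959, 0.001], [0.003, -0.0, -1.0]]
wrist_force: [0.1, -0.7, -1.8]
finger_gap: 0.0161
finger_force: 30.0
```

```bash
python3 - <<'E'
from goto import *
im,c=snap('wrist','w2')
cv2.imwrite('pics/w2.png',im[:,:,::-1])
o=r.get_obs();print(o['time'],o['position'],o['wrist_force'],np.array(o['joint_pos']).round(2))
print(units([.541,-.233,.40],-.53))
E
```

```text
5.5333 [0.50721819 0.19890153 0.39318448] [-0.90237846  0.10122293 -1.69816544] [ 0.33 -0.05  1.9  -0.    1.29  1.61]
(array([-0.362,  1.695, -0.028]), np.float64(0.1303))
```

View pics/w2.png

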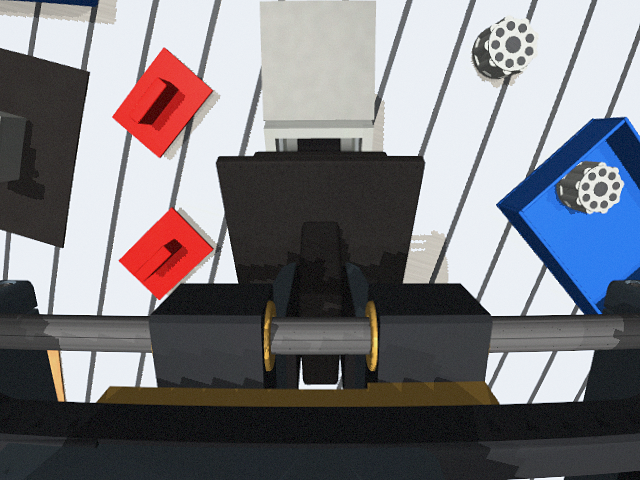

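The bung is out and held square in the fingers: flange at (217–424, 157), with the empty port behind it. Carrying it to the bin.

Emit:
{"fn": "step_arm", "kwargs": {
  "plan": [0, -0.02, 0.07, -0.02, 0, 0, -0.04, 0.17, -0.03, 0.01, 0, -0.06, 0.28, -0.03, 0.025, 0, -0.08, 0.39, -0.03, 0.04, 0, -0.1, 0.5, -0.03, 0.055, 0, -0.13, 0.6, -0.03, 0.07, 0, -0.15, 0.7, -0.03, 0.085, 0, -0.17, 0.8, -0.03, 0.1, 0, -0.2, 0.9, -0.03, 0.115, 0, -0.22, 0.97, -0.03, 0.13, 0, -0.22, 1, -0.03, 0.13, 0, -0.22, 1, -0.03, 0.13]
}}

```text
time: 6.53
position: [0.5253, -0.0575, 0.3989]
ee_rot: [[0.864, -0.503, -0.002], [-0.503, -0.864, 0.0], [-0.002, 0.001, -1.0]]
wrist_force: [-0.3, 1.3, -1.8]
finger_gap: 0.0162
finger_force: 30.0
```

```bash
python3 - <<'E'
from goto import *
print(units([.541,-.233,.30],-.53))
E
```

```text
(array([0.408, 0.575, 0.395]), np.float64(0.0004))
```

Emit:
{"fn": "step_arm", "kwargs": {
  "plan": [0, 0.05, 0.07, 0, 0, 0, 0.12, 0.17, 0, 0, 0, 0.19, 0.27, 0, 0, 0, 0.26, 0.37, 0, 0, 0, 0.33, 0.47, 0.05, 0, 0, 0.39, 0.55, 0.12, 0, 0, 0.408, 0.575, 0.2, 0, 0, 0.408, 0.575, 0.3, 0, 0, 0.408, 0.575, 0.4, 0, 0, 0.408, 0.575, 0.5, 0, 0, 0.408, 0.575, 0.6, 0, 0, 0.408, 0.575, 0.6, 0]
}}

```text
time: 7.53
position: [0.5389, -0.2297, 0.245]
ee_rot: [[0.866, -0.501, -0.007], [-0.501, -0.866, 0.004], [-0.008, 0.0, -1.0]]
wrist_force: [-1.3, 0.4, -2.9]
finger_gap: 0.0159
finger_force: 30.0
```

```bash
python3 - <<'E'
from goto import *
im,c=snap('wrist','w3'); a,d=snap('top','t3')
w=cv2.resize(im,(400,300)); t=cv2.resize(a[130:330,340:590],None,fx=1.6,fy=1.6)
o=np.zeros((320,800,3),np.uint8);o[:300,:400]=w;o[:320,400:]=t;cv2.imwrite('pics/c3.png',o[...,::-1])
print(units([.541,-.233,.061]),r.get_obs()['position'])
E
```

```text
(array([0.005, 0.007, 0.756]), 0) [ 0.54109697 -0.2309822   0.24995253]
```

View pics/c3.png

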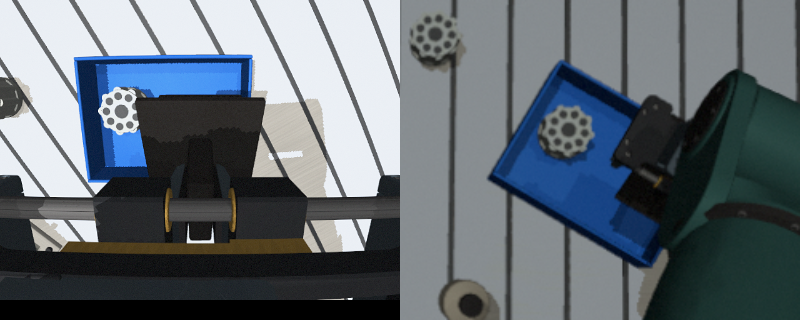

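The wrist view shows the bung lined up with the bin's long walls, over the free half and clear of the block at (120,110). Lowering.

Emit:
{"fn": "step_arm", "kwargs": {
  "plan": [0, 0, 0, 0.1, 0, 0, 0, 0, 0.22, 0, 0, 0, 0, 0.34, 0, 0, 0, 0, 0.45, 0, 0, 0, 0, 0.55, 0, 0, 0, 0, 0.62, 0, 0, 0, 0, 0.67, 0, 0, 0, 0, 0.7, 0, 0, 0, 0, 0.72, 0, 0, 0, 0, 0.74, 0, 0, 0, 0, 0.75, 0, 0, 0, 0, 0.75, 0]
}}

```text
time: 8.63
position: [0.5414, -0.2321, 0.0632]
ee_rot: [[0.864, -0.504, 0.0], [-0.504, -0.864, -0.0], [0.0, -0.0, -1.0]]
wrist_force: [0.4, 0.1, -2.4]
finger_gap: 0.0158
finger_force: 30.0
```

No contact yet; easing down a little further.

Emit:
{"fn": "step_arm", "kwargs": {
  "plan": [0, 0, 0, 0.008, 0, 0, 0, 0, 0.014, 0, 0, 0, 0, 0.02, 0, 0, 0, 0, 0.02, 0]
}}

```text
time: 8.97
position: [0.5431, -0.233, 0.0597]
ee_rot: [[0.864, -0.504, 0.003], [-0.504, -0.864, -0.002], [0.004, -0.0, -1.0]]
wrist_force: [0.6, -1.3, 13.0]
finger_gap: 0.0156
finger_force: 30.0
```

Emit:
{"fn": "step_arm", "kwargs": {
  "plan": [0.4, 0, 0, 0, 0, 0.4, 0, 0, 0, 0, 0.4, 0, 0, 0, 0, 0.4, 0, 0, 0, 0, 0.4, 0, 0, 0, 0, 0.4, 0, 0, 0, 0]
}}

```text
time: 9.47
position: [0.5411, -0.232, 0.0579]
ee_rot: [[0.864, -0.504, -0.0], [-0.504, -0.864, 0.0], [-0.0, 0.0, -1.0]]
wrist_force: [-0.0, 1.3, 0.7]
finger_gap: 0.0363
finger_force: 0.0
```

Emit:
{"fn": "step_arm", "kwargs": {
  "plan": [0.4, 0, 0, -0.08, 0, 0.4, 0, 0, -0.18, 0, 0.4, 0, 0, -0.3, 0, 0.4, 0, 0, -0.45, 0, 0.4, 0, 0, -0.6, 0, 0.4, 0, 0, -0.75, 0, 0.4, 0, 0, -0.9, 0, 0, 0, 0, -1, 0, 0, 0, 0, -1, 0]
}}

```text
time: 10.22
position: [0.5432, -0.2329, 0.314]
ee_rot: [[0.864, -0.504, 0.007], [-0.504, -0.864, -0.003], [0.008, -0.001, -1.0]]
wrist_force: [1.1, -0.6, 0.7]
finger_gap: 0.0262
finger_force: 0.0
```

```bash
python3 - <<'E'
from goto import *
im,c=snap('wrist','w4'); a,d=snap('top','t4');s,_=snap('scene','s4')
o=np.zeros((600,800,3),np.uint8);o[:480,:640]=im;o[480:,:400]=cv2.resize(s[140:260,180:380],(400,120));cv2.imwrite('pics/c4.png',o[...,::-1])
p=r.get_obs();print(p['time'],p['position'],p['finger_gap'])
print(proj(c,[[.582,-.199,.0],[.558,-.243,.04]]))
print(units([.51,.195,.36],.292))
E
```

```text
10.3667 [ 0.54082816 -0.23183076  0.30730795] 0.01402102958901517
[[279.96401233 189.7457286 ]
 [321.32012614 192.31778303]]
(array([-0.967, -1.413, -0.21 ]), np.float64(-0.1305))
```

View pics/c4.png

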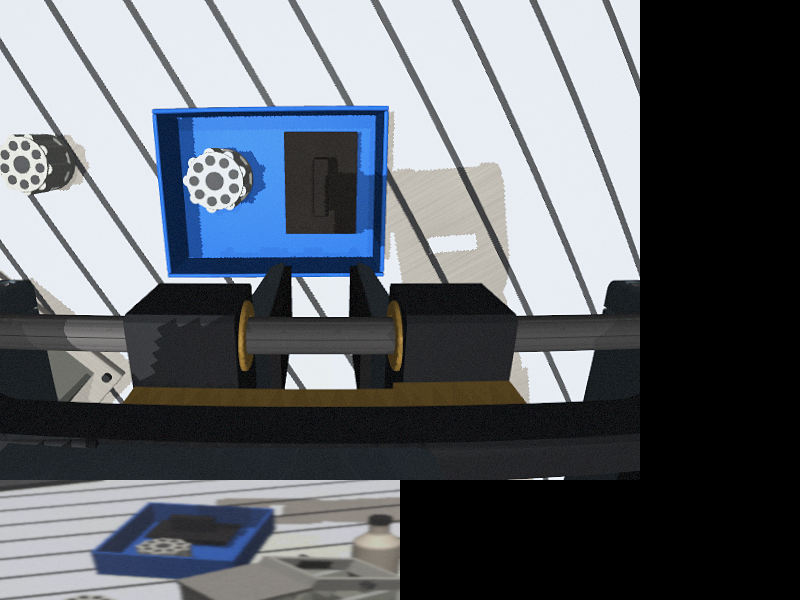

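The bung lies flat in the bin's free half at (321,183), rib up, and the block at (215,181) is untouched. Heading back to the port with the fingers shut.

Emit:
{"fn": "step_arm", "kwargs": {
  "plan": [0, 0, -0.04, -0.1, 0, 0, -0.06, -0.1, -0.22, 0, 0, -0.12, -0.19, -0.3, -0.015, 0, -0.2, -0.29, -0.35, -0.03, 0, -0.28, -0.4, -0.35, -0.045, 0, -0.36, -0.51, -0.35, -0.06, 0, -0.44, -0.63, -0.35, -0.075, 0, -0.52, -0.75, -0.35, -0.09, 0, -0.6, -0.87, -0.35, -0.105, 0, -0.68, -1, -0.35, -0.12, 0, -0.7, -1, -0.35, -0.13, 0, -0.7, -1, -0.35, -0.13]
}}

```text
time: 11.37
position: [0.515, 0.0739, 0.3936]
ee_rot: [[0.957, 0.291, -0.003], [0.291, -0.957, -0.0], [-0.003, -0.001, -1.0]]
wrist_force: [0.9, -0.8, -0.0]
finger_gap: 0.0005
finger_force: 0.0
```

```bash
python3 - <<'E'
from goto import *
print(units([.505,.195,.36],.292))
E
```

```text
(array([ 0.103, -0.475,  0.134]), np.float64(0.0004))
```

Emit:
{"fn": "step_arm", "kwargs": {
  "plan": [0, 0.02, -0.1, 0, 0, 0, 0.05, -0.22, 0.04, 0, 0, 0.08, -0.34, 0.08, 0, 0, 0.1, -0.44, 0.12, 0, 0, 0.1, -0.475, 0.134, 0, 0, 0.1, -0.475, 0.134, 0, 0, 0.1, -0.475, 0.134, 0]
}}

```text
time: 11.95
position: [0.5062, 0.1922, 0.3614]
ee_rot: [[0.959, 0.284, -0.001], [0.284, -0.959, -0.001], [-0.001, 0.0, -1.0]]
wrist_force: [0.6, 0.5, 0.8]
finger_gap: 0.0005
finger_force: 0.0
```

```bash
cat > look.py <<'E'
import sys
from goto import *
im,c=snap('wrist','x')
ax=np.array([.5777,.2192,.14]);n=np.array([-.4194,-.1262,.899]);u=np.array([.861,.259,.438]);y=np.array([-.288,.958,0])
P=[ax+.104*n,ax+.075*n]+[ax+.104*n+i*.052*u+j*.033*y for i in(-1,1) for j in(-1,1)]+[ax+.104*n+j*.048*y for j in(-1,1)]
q=proj(c,P);print(q.round(0).tolist())
for a in q: cv2.circle(im,tuple(int(v) for v in a),1,(255,0,0),-1)
x0,y0=[int(v) for v in q[0]]
x0=max(0,min(x0-130,380));y0=max(0,min(y0-100,285))
cv2.imwrite(f'pics/{sys.argv[1]}.png',cv2.resize(im[y0:y0+195,x0:x0+260],None,fx=3,fy=3,interpolation=2)[...,::-1]); print('crop',x0,y0)
o=r.get_obs();print(o['time'],o['position'],units([.523,.2027,.187],.292))
E
python3 look.py w5
```

```text
[[312.0, 196.0], [312.0, 176.0], [353.0, 248.0], [274.0, 248.0], [360.0, 131.0], [261.0, 131.0], [376.0, 196.0], [248.0, 196.0]]
crop 182 95
12.0 [0.50645097 0.19191846 0.36186458] (array([ 0.076, -0.023,  0.699]), np.float64(-0.0008))
```

View pics/w5.png

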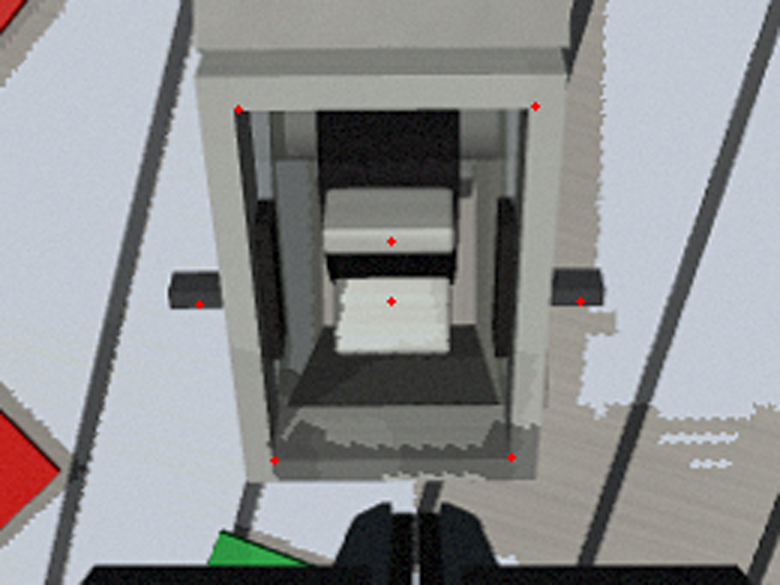

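The opening matches the prediction within about 2 px. A short ridge sits in the middle (crop 390,240), and the ridge below it (392,315) is also short, so the long one is 2 or 3 steps away. Going in on the downslope side.

Emit:
{"fn": "step_arm", "kwargs": {
  "plan": [0, 0.076, -0.023, 0, 0, 0, 0.076, -0.023, 0.13, 0, 0, 0.076, -0.023, 0.26, 0, 0, 0.076, -0.023, 0.38, 0, 0, 0.076, -0.023, 0.48, 0, 0, 0.076, -0.023, 0.56, 0, 0, 0.076, -0.023, 0.62, 0, 0, 0.076, -0.023, 0.66, 0, 0, 0.076, -0.023, 0.69, 0, 0, 0.076, -0.023, 0.695, 0, 0, 0.076, -0.023, 0.695, 0]
}}

```text
time: 12.92
position: [0.5231, 0.2037, 0.1886]
ee_rot: [[0.959, 0.284, 0.0], [0.284, -0.959, 0.0], [0.0, 0.0, -1.0]]
wrist_force: [0.0, -0.1, 0.8]
finger_gap: 0.0005
finger_force: 0.0
```

Emit:
{"fn": "step_arm", "kwargs": {
  "plan": [0, 0.02, 0, -0.01, 0, 0, 0.04, 0, -0.02, 0, 0, 0.06, 0, -0.029, 0, 0, 0.075, 0, -0.036, 0, 0, 0.09, 0, -0.044, 0, 0, 0.1, 0, -0.049, 0, 0, 0.11, 0, -0.054, 0, 0, 0.115, 0, -0.056, 0]
}}

```text
time: 13.58
position: [0.5511, 0.2125, 0.2028]
ee_rot: [[0.959, 0.285, 0.001], [0.285, -0.959, 0.0], [0.001, -0.0, -1.0]]
wrist_force: [-0.4, 0.2, -0.8]
finger_gap: 0.0006
finger_force: 0.4
```

Emit:
{"fn": "step_arm", "kwargs": {
  "plan": [0, 0.008, 0, -0.004, 0, 0, 0.015, 0, -0.007, 0, 0, 0.022, 0, -0.011, 0, 0, 0.022, 0, -0.011, 0]
}}

```text
time: 13.92
position: [0.5562, 0.2139, 0.2053]
ee_rot: [[0.959, 0.285, 0.001], [0.285, -0.959, 0.0], [0.001, -0.0, -1.0]]
wrist_force: [4.2, 0.7, 5.2]
finger_gap: 0.0006
finger_force: 4.8
```

Emit:
{"fn": "step_arm", "kwargs": {
  "plan": [0, 0, 0, -0.06, 0, 0, 0, 0, -0.14, 0, 0, 0, 0, -0.26, 0, 0, -0.03, 0, -0.36, 0, 0, -0.09, 0.01, -0.48, 0, 0, -0.15, 0.023, -0.57, 0, 0, -0.213, 0.023, -0.628, 0, 0, -0.213, 0.023, -0.628, 0, 0, -0.213, 0.023, -0.628, 0]
}}

```text
time: 14.67
position: [0.5063, 0.1931, 0.3626]
ee_rot: [[0.959, 0.285, 0.002], [0.285, -0.959, 0.001], [0.002, -0.0, -1.0]]
wrist_force: [-0.4, -1.2, 0.5]
finger_gap: 0.0002
finger_force: 0.0
```

```bash
cp pics/x.png pics/ref.png; cat > cmp.py <<'E'
from goto import *
a=cv2.imread('pics/ref.png').astype(int); im,c=snap('wrist','x'); b=cv2.imread('pics/x.png').astype(int)
print(r.get_obs()['time'],r.get_obs()['position'],r.get_obs()['wrist_force'])
for nm,m in(('ref',a),('now',b)):
    for rows in((158,168),(171,177),(190,212)):
        print(nm,rows,m[rows[0]:rows[1],262:362].mean(2).mean(0).reshape(-1,4).mean(1).round().astype(int).tolist())
E
python3 cmp.py
```

```text
14.7167 [0.50632816 0.19314233 0.36155833] [0.73382162 0.37190714 0.25831664]
ref (158, 168) [86, 49, 49, 92, 99, 96, 63, 108, 121, 122, 122, 122, 122, 122, 122, 121, 121, 85, 88, 113, 92, 64, 51, 97, 164]
ref (171, 177) [121, 32, 20, 76, 99, 97, 85, 167, 169, 170, 170, 171, 172, 172, 173, 174, 175, 142, 118, 120, 93, 46, 32, 111, 163]
ref (190, 212) [164, 87, 30, 32, 97, 99, 78, 101, 164, 195, 195, 195, 194, 192, 192, 192, 184, 119, 101, 92, 91, 31, 40, 154, 164]
now (158, 168) [132, 47, 64, 73, 99, 99, 82, 68, 112, 112, 113, 115, 115, 115, 114, 114, 114, 103, 75, 132, 90, 83, 55, 69, 161]
now (171, 177) [163, 43, 28, 46, 100, 99, 84, 142, 163, 163, 164, 165, 165, 166, 166, 167, 167, 160, 103, 131, 91, 64, 29, 69, 164]
now (190, 212) [163, 133, 32, 22, 85, 99, 86, 79, 128, 194, 195, 194, 194, 194, 193, 193, 187, 133, 79, 87, 89, 47, 31, 125, 163]
```

Force sign shows the wheel snapped one step, and both visible ridges are still short, so the wheel should now be at −2 steps. Repeating the stroke.

Emit:
{"fn": "step_arm", "kwargs": {
  "plan": [0, 0.076, -0.027, 0, 0, 0, 0.076, -0.027, 0.13, 0, 0, 0.076, -0.027, 0.26, 0, 0, 0.076, -0.027, 0.38, 0, 0, 0.076, -0.027, 0.48, 0, 0, 0.076, -0.027, 0.56, 0, 0, 0.076, -0.027, 0.62, 0, 0, 0.076, -0.027, 0.66, 0, 0, 0.076, -0.027, 0.69, 0, 0, 0.076, -0.027, 0.695, 0, 0, 0.076, -0.027, 0.695, 0]
}}

```text
time: 15.63
position: [0.5225, 0.205, 0.1879]
ee_rot: [[0.959, 0.285, -0.001], [0.285, -0.959, -0.0], [-0.001, 0.0, -1.0]]
wrist_force: [0.3, -0.7, -0.1]
finger_gap: 0.0008
finger_force: 0.0
```

Emit:
{"fn": "step_arm", "kwargs": {
  "plan": [0, 0.02, 0, -0.01, 0, 0, 0.04, 0, -0.02, 0, 0, 0.06, 0, -0.029, 0, 0, 0.075, 0, -0.036, 0, 0, 0.075, 0, -0.036, 0]
}}

```text
time: 16.05
position: [0.5416, 0.2106, 0.1982]
ee_rot: [[0.959, 0.285, 0.002], [0.285, -0.959, 0.001], [0.002, -0.0, -1.0]]
wrist_force: [-0.7, -0.4, 0.2]
finger_gap: 0.0005
finger_force: 1.0
```

Emit:
{"fn": "step_arm", "kwargs": {
  "plan": [0, 0.015, 0, -0.008, 0, 0, 0.025, 0, -0.013, 0, 0, 0.035, 0, -0.018, 0, 0, 0.045, 0, -0.022, 0, 0, 0.055, 0, -0.027, 0, 0, 0.062, 0, -0.031, 0, 0, 0.062, 0, -0.031, 0]
}}

```text
time: 16.63
position: [0.5562, 0.215, 0.2056]
ee_rot: [[0.959, 0.285, 0.001], [0.285, -0.959, 0.001], [0.002, -0.0, -1.0]]
wrist_force: [0.7, 0.8, 7.4]
finger_gap: 0.0003
finger_force: 3.1
```

Emit:
{"fn": "step_arm", "kwargs": {
  "plan": [0, 0, 0, -0.06, 0, 0, 0, 0, -0.14, 0, 0, 0, 0, -0.26, 0, 0, -0.03, 0, -0.36, 0, 0, -0.09, 0.01, -0.48, 0, 0, -0.15, 0.027, -0.57, 0, 0, -0.213, 0.027, -0.628, 0, 0, -0.213, 0.027, -0.628, 0, 0, -0.213, 0.027, -0.628, 0]
}}

```text
time: 17.38
position: [0.5063, 0.1931, 0.3626]
ee_rot: [[0.959, 0.285, 0.002], [0.285, -0.959, 0.001], [0.002, -0.0, -1.0]]
wrist_force: [0.3, 1.1, 0.1]
finger_gap: 0.0003
finger_force: 0.0
```

```bash
python3 cmp.py|grep -v ref; python3 look.py w6
```

```text
17.4333 [0.50631293 0.19316043 0.361541  ] [0.82343158 0.73803731 0.63605522]
now (158, 168) [132, 47, 63, 72, 99, 98, 81, 68, 113, 112, 112, 112, 112, 112, 112, 115, 114, 102, 76, 132, 90, 83, 54, 69, 161]
now (171, 177) [162, 42, 29, 45, 99, 99, 84, 141, 162, 163, 163, 164, 164, 165, 166, 165, 166, 159, 103, 130, 91, 65, 30, 69, 163]
now (190, 212) [163, 133, 32, 22, 85, 105, 120, 120, 145, 193, 194, 194, 193, 193, 192, 192, 186, 179, 178, 177, 133, 47, 31, 124, 163]
[[313.0, 197.0], [314.0, 177.0], [354.0, 249.0], [275.0, 249.0], [361.0, 132.0], [263.0, 132.0], [377.0, 197.0], [250.0, 197.0]]
crop 183 96
17.4833 [0.50630334 0.19314602 0.36095149] (array([ 0.075, -0.018,  0.696]), np.float64(-0.0005))
```

View pics/w6.png

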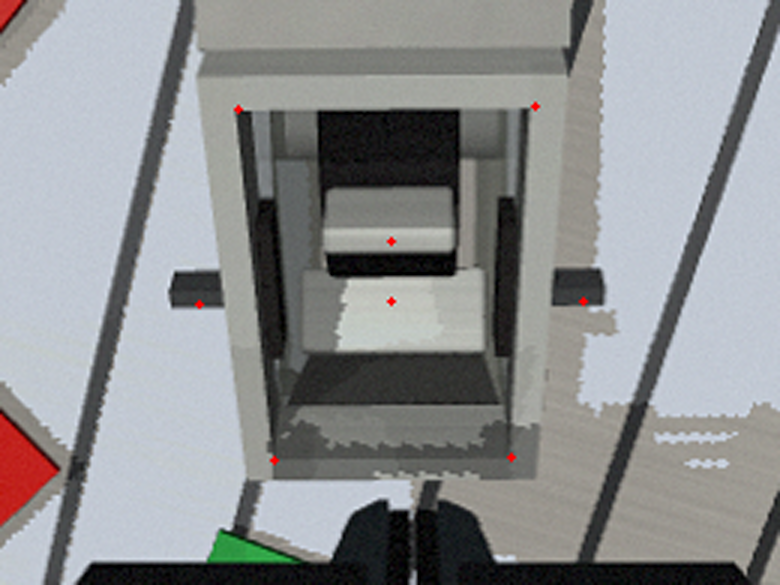

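The long ridge is now directly below the middle one (crop 303–485, y 310), so one more step is needed. Same stroke again.

Emit:
{"fn": "step_arm", "kwargs": {
  "plan": [0, 0.076, -0.024, 0, 0, 0, 0.076, -0.024, 0.13, 0, 0, 0.076, -0.024, 0.26, 0, 0, 0.076, -0.024, 0.38, 0, 0, 0.076, -0.024, 0.48, 0, 0, 0.076, -0.024, 0.56, 0, 0, 0.076, -0.024, 0.62, 0, 0, 0.076, -0.024, 0.66, 0, 0, 0.076, -0.024, 0.69, 0, 0, 0.076, -0.024, 0.695, 0, 0, 0.076, -0.024, 0.695, 0]
}}

```text
time: 18.4
position: [0.5227, 0.2043, 0.1879]
ee_rot: [[0.959, 0.285, -0.001], [0.285, -0.959, -0.0], [-0.001, 0.0, -1.0]]
wrist_force: [0.1, -0.1, 1.1]
finger_gap: 0.0002
finger_force: 0.0
```

Emit:
{"fn": "step_arm", "kwargs": {
  "plan": [0, 0.02, 0, -0.01, 0, 0, 0.04, 0, -0.02, 0, 0, 0.06, 0, -0.029, 0, 0, 0.075, 0, -0.036, 0, 0, 0.09, 0, -0.044, 0, 0, 0.1, 0, -0.049, 0, 0, 0.11, 0, -0.054, 0, 0, 0.12, 0, -0.059, 0, 0, 0.13, 0, -0.063, 0, 0, 0.137, 0, -0.067, 0, 0, 0.137, 0, -0.067, 0]
}}

```text
time: 19.32
position: [0.5564, 0.2142, 0.2055]
ee_rot: [[0.959, 0.285, 0.002], [0.285, -0.959, 0.0], [0.002, -0.0, -1.0]]
wrist_force: [0.9, -0.7, 7.2]
finger_gap: 0.0003
finger_force: 3.2
```

Emit:
{"fn": "step_arm", "kwargs": {
  "plan": [0, 0, 0, -0.06, 0, 0, 0, 0, -0.14, 0, 0, 0, 0, -0.26, 0, 0, -0.03, 0, -0.36, 0, 0, -0.09, 0.01, -0.48, 0, 0, -0.15, 0.027, -0.57, 0, 0, -0.213, 0.027, -0.628, 0, 0, -0.213, 0.027, -0.628, 0, 0, -0.213, 0.027, -0.628, 0]
}}

```text
time: 20.07
position: [0.5065, 0.1924, 0.3626]
ee_rot: [[0.959, 0.285, 0.002], [0.285, -0.959, 0.001], [0.002, -0.0, -1.0]]
wrist_force: [-0.0, -0.5, -0.2]
finger_gap: 0.0001
finger_force: 0.0
```

```bash
python3 cmp.py|grep -v ref; python3 look.py w7
```

```text
20.1167 [0.50652339 0.19242181 0.36154307] [ 0.44722338 -0.22432501 -1.10852761]
now (158, 168) [101, 51, 60, 83, 80, 93, 116, 112, 112, 113, 114, 115, 114, 114, 115, 114, 114, 114, 116, 113, 106, 67, 59, 92, 164]
now (171, 177) [136, 34, 22, 61, 103, 141, 161, 161, 162, 163, 163, 164, 164, 165, 165, 166, 167, 167, 166, 157, 154, 46, 31, 104, 163]
now (190, 212) [164, 101, 30, 27, 95, 99, 81, 105, 151, 195, 194, 194, 194, 193, 192, 192, 184, 123, 106, 95, 92, 32, 38, 151, 163]
[[312.0, 197.0], [313.0, 177.0], [353.0, 249.0], [274.0, 249.0], [360.0, 132.0], [262.0, 132.0], [376.0, 197.0], [249.0, 197.0]]
crop 182 96
20.1667 [0.50649797 0.19243518 0.36093486] (array([ 0.076, -0.021,  0.696]), np.float64(-0.0005))
```

View pics/w7.png

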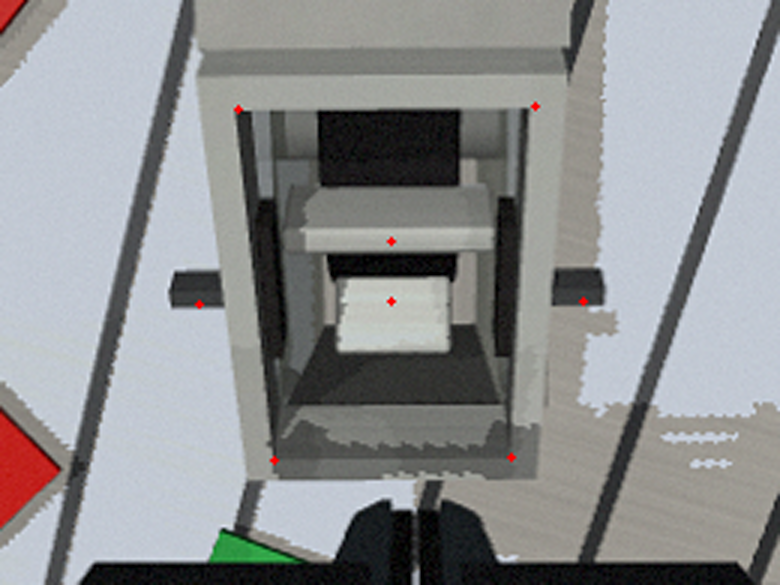

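The long ridge (crop 288–493, tip at y 240) now stands at the predicted mid-port point. The arm is clear of everything, so I'm handing in.

```bash
python3 -c "
from station import r
print(r.hand_in())"
```

```text
the job is handed in; nothing more can be done
None
```

I handed the job in at about 20 s: the bung lies let go in the blue bin, and the last wrist image shows the long ridge standing in the middle of the port. No verdict came back.

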